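# Press home the fan-guard clips in cross order

## Task

Fasten the guard of the fan lying face up on the mat: with a fingertip, lightly press its orange clip fully home, then the blue clip straight across from it, then the yellow clip, in that order. Leave the white clip standing, because an earth tag goes under it later. Do not pick anything up or disturb the other things on the mat, and finish with the hand clear.

Things in the scene. Friction and masses are not known exactly. Their poses are not given: they have to be found in the camera images.
- fan: exhaust-fan head lying face up on the green mat, fixed: grey round shroud 240 mm across, with a flat steel wire guard whose top is 79 mm above its origin, a black hub disc (68 mm across, top at 83 mm) and four black clip sockets (tops at 82 mm) on a circle of 98 mm radius. Origin: centre of its underside, z up; the orange clip is on its +x side, yellow +y, blue -x, white -y. Any yaw
- clip_orange (a joint): how far the orange push clip is pressed in, m: 0 = standing fully proud, 0.012 = fully home (its stop). Slides straight down. Starts between 0 and 0.003. About 2.5 N of friction moves it, there is no spring: it stays where it is left, and cannot be pulled out. For all four clips: press lightly; 25 N is too hard
- clip_orange_top (a point): centre of the top face of the orange push clip: a round orange rubber cap, 26 mm across, 8 mm thick, on a black 28 mm flange and 12 mm stem in a 32 mm black socket, straight across from blue. Standing proud it is 106 mm above the fan's origin; fully home, 94 mm (flange resting on the socket). The cap is soft: it yields 0.4 mm per N, at most 6 mm, and springs back. The point moves too
- clip_blue (a joint): how far the blue push clip is pressed in, m: 0 = standing fully proud, 0.012 = fully home (its stop). Slides straight down. Starts between 0 and 0.003. About 2.5 N of friction moves it, there is no spring: it stays where it is left, and cannot be pulled out
- clip_blue_top (a point): centre of the top face of the blue push clip: a round blue rubber cap, 26 mm across, 8 mm thick, on a black 28 mm flange and 12 mm stem in a 32 mm black socket, straight across from orange. Standing proud it is 106 mm above the fan's origin; fully home, 94 mm (flange resting on the socket). The cap is soft: it yields 0.4 mm per N, at most 6 mm, and springs back. The point moves too
- clip_yellow (a joint): how far the yellow push clip is pressed in, m: 0 = standing fully proud, 0.012 = fully home (its stop). Slides straight down. Starts between 0 and 0.003. About 2.5 N of friction moves it, there is no spring: it stays where it is left, and cannot be pulled out
- clip_yellow_top (a point): centre of the top face of the yellow push clip: a round yellow rubber cap, 26 mm across, 8 mm thick, on a black 28 mm flange and 12 mm stem in a 32 mm black socket, straight across from white. Standing proud it is 106 mm above the fan's origin; fully home, 94 mm (flange resting on the socket). The cap is soft: it yields 0.4 mm per N, at most 6 mm, and springs back. The point moves too
- clip_white (a joint): how far the white push clip is pressed in, m: 0 = standing fully proud, 0.012 = fully home (its stop). Slides straight down. Starts between 0 and 0.003. About 2.5 N of friction moves it, there is no spring: it stays where it is left, and cannot be pulled out
- clip_white_top (a point): centre of the top face of the white push clip: a round white rubber cap, 26 mm across, 8 mm thick, on a black 28 mm flange and 12 mm stem in a 32 mm black socket, straight across from yellow. Standing proud it is 106 mm above the fan's origin; fully home, 94 mm (flange resting on the socket). The cap is soft: it yields 0.4 mm per N, at most 6 mm, and springs back. The point moves too
- capacitor: bystander: yellow upright capacitor, 38 mm across, 68 mm tall with terminals; origin at centre of underside
- cup: bystander: grey ceramic cup, 76 mm across, 85 mm tall; origin at centre of underside
- nut_driver: bystander: nut driver lying along its own x, red 26 mm square handle, steel shaft, 212 mm long; origin under it near the middle
- screw_jar: bystander: glass jar with green cap, 56 mm across, 60 mm tall; origin at centre of underside
- regulator_knob: bystander: loose black knob, 38 mm across, 22 mm tall; origin at centre of underside

How it is judged:
By the outcome, as a careful person would: the job done as asked, in the order asked, and still so for the second after the job is handed in, with the robot touching nothing.
It also fails if it takes over 40 s, if anything falls off the work surface, if the arm or the gripper's body presses on something with over 40 N, if the wrist force passes 120 N, or if a joint passes its speed limit or range.

## Robot

A 7-joint arm with a two-finger parallel gripper is mounted at the origin on the work surface. World frame = base frame: x ahead of the robot, y to its left, z up, the work surface at z = 0. Lengths are in mm, angles in rad, forces in N, time in s.
With the tool pointing down it reaches from about 400 to 875 mm from the base axis. Payload 4.4 kg.
Tool frame: the origin (TCP) lies between the finger pads; the fingertips stand 17 mm ahead of it and the grasp point (between the pads) lies 2 mm behind it; z points along the fingers, y is the line along which they close (so a half turn about z gives the same grasp; the last joint's range is limited). The gripper opens to 85 mm and grips with 20 to 120 N. Pads are 22 mm wide; open, the fingers measure 114 mm over their backs; the gripper's body (76 mm by 85 mm) begins 54 mm behind the grasp point. The pads swing forward as they close: fully open they stand 13 mm farther back than shut.
Start: joints at [1.255, 0.628, 0.038, 1.517, -0.027, 0.996, -0.02], TCP at [160.714, -629.832, 218.613] pointing down, gripper open.
Joint ranges: [-3.06, 3.06], [-0.37, 2.12], [-1.25, 1.32], [0.18, 2.47], [-1.1, 4.24], [0.23, 1.98], [-2.94, 2.94]. Speed limits (rad/s): [2.57, 2.57, 3.14, 3.14, 3.14, 3.14, 3.14].

## Interface

Orientations are given as [roll, pitch, yaw] about the fixed x, y, z axes, in that order (R = Rz(yaw) Ry(pitch) Rx(roll)).
In Python, from cell import sensors, get_image, ctrl gives the robot as it stands.
- The arm moves only by the tool send_rows, never from a script. Its argument "series" is a list of rows, each a list of 3 entries, a list of its own where there are three numbers: the finger opening in mm, from 0 to 85.4, then the shift along the world's x, y, z in units of 60 mm (1.0 is 60 mm), then the turn, a rotation vector about the world's x, y, z in units of 5 degrees (1.0 is 5 degrees). A call has 1 to 8 rows; each row shifts and turns the commanded pose from where the row before left it; what a row does not reach is not made up. A row lasts 1/8 s, in which the tool goes at most 62.5 mm and 10.7 degrees, less where a joint would pass 70% of its speed; a pose out of reach is approached as far as the arm can. A call is refused whole if a number of a shift passes 1 or a number of a turn 1, either way. A call with a gripper value outside its range is refused whole. The fingers move at their own pace and stop on an object; the grip force is fixed at half the most. Time passes only in rows, so rows that do not move let the fingers close. It gives the time, the measured TCP pose, the force, the opening and the grip force at its end, in the units of the state.
- sensors.read_state(): the state, without advancing time (a new reading comes with each control period).
- get_image(name): name is "scene" or "top"; returns a dict with "img" (420x560x3 uint8, red, green, blue), "depth" (420x560 float32, mm along the optical axis (not along the pixel's ray), 0 where there is no reading), "vfov" (degrees; the focal length in pixels is half the picture's height over the tangent of half this angle, whatever the lens; pixels are square), "cx", "cy" (the principal point, pixels), "world_to_cam" (4x4, takes a point from world to camera coordinates). Camera axes: x right, y down, z forward; pixel columns grow to the right and rows downward; lengths in mm; the calibration is good to about 2 mm. A picture is of the moment at which its call begins.
- ctrl.finish_job(): hands the job in; it is judged then, once.
The state is a dict: "clock": time; "qpos": joint angles; "qd": joint speeds; "tau": joint torques, N m; "eef_pos": TCP position; "tool_rot": TCP orientation; "force": force on the tool from outside, world axes, zero at the start; "torque": the same for the moment, N m; "width": finger opening in mm; "gripper_force": force on a finger pad.
Only numpy, scipy, OpenCV 4.12 (cv2) and the standard library are available. Lean on these libraries where they do the work, as an engineer would, in place of code of your own. Each camera call takes 0.05 s, during which the arm holds its last target. There are 200 camera calls.

## Working session

There is one attempt and no reset: what is moved stays moved. The work goes in short steps, Python scripts to look and compute and a tool call to move; the robot and the scene stay as the last step left them, time stands still between calls to the robot, and variables do not carry over. Pictures are saved under pics/ and viewed, at most 10 in all, crops included, and the job is handed in when it is done.

Besides the shell and the picture viewer there is one more tool, called after "Call:" by a JSON object that holds its "api" and its "payload". send_rows: Moves the arm, as the interface text tells. Its arguments: {"type":"object","properties":{"series":{"type":"array"}},"required":["series"]}

```bash
mkdir -p pics
cat > h.py <<'E'
import numpy as np,cv2
from cell import sensors,get_image,ctrl
def grab(n,f):
    d=get_image(n); cv2.imwrite('pics/'+f,d['img'][:,:,::-1]); np.savez('/tmp/'+n+'.npz',**d); return d
def px(d,u,v,z=None):
    f=d['img'].shape[0]/2/np.tan(np.radians(float(d['vfov']))/2)
    T=np.linalg.inv(d['world_to_cam']); r=np.array([(u-d['cx'])/f,(v-d['cy'])/f,1.])
    if z is None: s=float(d['depth'][int(round(v)),int(round(u))])
    else: s=(z-T[2,3])/(T[:3,:3]@r)[2]
    return T[:3,:3]@(r*s)+T[:3,3]
E
python3 - <<'E'
from h import *
s=sensors.read_state(); print({k:np.round(v,3) for k,v in s.items()})
for n in('top','scene'): grab(n,n+'1.png')
E
```

```text
{'clock': np.float64(0.0), 'qpos': array([ 1.255,  0.629,  0.038,  1.518, -0.027,  0.996, -0.02 ]), 'qd': array([0.001, 0.   , 0.001, 0.   , 0.   , 0.001, 0.003]), 'tau': array([ 0.0000e+00, -5.6340e+01,  1.2260e+00, -1.9345e+01,  1.1000e-02,
        1.0000e-02,  0.0000e+00]), 'eef_pos': array([ 160.527, -629.173,  217.658]), 'tool_rot': array([-3.14,  0.  ,  0.25]), 'force': array([ 1.161, -0.338, -0.573]), 'torque': array([-0.035,  0.008,  0.029]), 'gripper_force': np.float64(0.0), 'width': np.float64(85.562)}
```

View pics/top1.png

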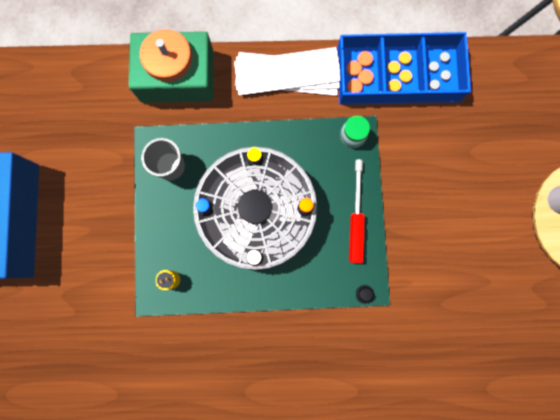

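View pics/scene1.png

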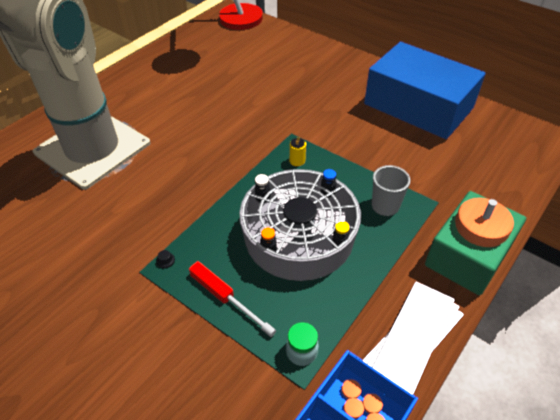

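The top view shows the fan centred near (254,207), with orange at (306,205), yellow at (254,155), blue at (203,206) and white at (254,257). The scene view agrees with this layout. Next I'll measure the caps.

```bash
python3 - <<'E'
from h import *
for n,seeds in(('top',dict(o=(306,205),y=(254,155),b=(203,206),w=(254,257),hub=(254,207),knob=(365,294),cup=(162,158),cap=(168,279),jar=(357,129),mat=(300,300))),('scene',dict(o=(268,234),y=(343,228),b=(329,176),w=(262,181),hub=(300,210)))):
    d=dict(np.load('/tmp/'+n+'.npz')); print(n)
    hsv=cv2.cvtColor(d['img'],cv2.COLOR_RGB2HSV).astype(int)
    for k,(u,v) in seeds.items():
        w=9; sub=hsv[v-w:v+w+1,u-w:u+w+1]; H,S,V=[sub[...,i] for i in range(3)]
        m={'o':(H>8)&(H<22)&(S>150)&(V>150),'y':(H>=24)&(H<36)&(S>150)&(V>150),'b':(H>95)&(H<125)&(S>150)&(V>120)}.get(k)
        c=(u,v)
        if m is not None and m.any():
            yy,xx=np.nonzero(m); c=(u-w+xx.mean(),v-w+yy.mean()); 
        p=px(d,*c); print(k,np.round(c,1),0 if m is None else m.sum(),p.round(1),px(d,*c,z=p[2]).round(1))
E
python3 -c "
import cv2
a=cv2.imread('pics/top1.png')[140:275,185:325]
cv2.imwrite('pics/c1.png',cv2.resize(a,None,fx=4.4,fy=4.4,interpolation=cv2.INTER_CUBIC))"
```

```text
top
o [306.4 205.7] 44 [564.5  -7.5 108.2] [564.5  -7.5 108.2]
y [253.8 154.5] 151 [664.2  90.2 110.5] [664.2  90.2 110.5]
b [202.7 204.8] 149 [569.3 187.3 110.6] [569.3 187.3 110.6]
w [254 257] 0 [470.2  92.  107.7] [470.2  92.  107.7]
hub [254 207] 0 [567.   92.3  84.5] [567.   92.3  84.5]
knob [365 294] 0 [ 396.  -124.1   28.6] [ 396.  -124.1   28.6]
cup [162 158] 0 [685.6 290.3   7. ] [685.6 290.3   7. ]
cap [168 279] 0 [431.9 262.7  59.3] [431.9 262.7  59.3]
jar [357 129] 0 [ 724.5 -115.3   62.4] [ 724.5 -115.3   62.4]
mat [300 300] 0 [384.8   4.5   2.9] [384.8   4.5   2.9]
scene
o [267.2 233.4] 71 [571.1 -11.9 111.9] [571.1 -11.9 111.9]
y [342.  226.8] 127 [669.   87.7 107.3] [669.   87.7 107.3]
b [329.5 173.3] 117 [572.6 187.  110.5] [572.6 187.  110.5]
w [262 181] 0 [476.6  88.  108.8] [476.6  88.  108.8]
hub [300 210] 0 [572.7  87.4  87.7] [572.7  87.4  87.7]
```

View pics/c1.png

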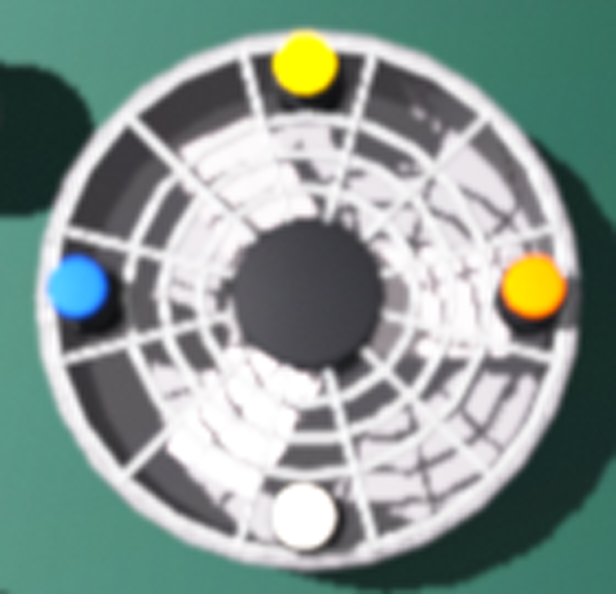

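In the crop, orange is at (533,286), yellow at (305,64), blue at (78,287) and white at (304,516). That puts the fan centre at about (569,89), with orange near (567.5,-9), blue near (570.5,187) and yellow near (667,88). I'll move above orange with the fingers shut.

Call:
{"api": "send_rows", "payload": {"series": [[0,[0.52,0.8,0],[0,0,0]],[0,[0.52,0.8,0],[0,0,0]],[0,[0.52,0.8,0],[0,0,0]],[0,[0.52,0.8,0],[0,0,0]],[0,[0.52,0.8,0],[0,0,0]],[0,[0.52,0.8,0],[0,0,0]],[0,[0.52,0.8,0],[0,0,0]],[0,[0.52,0.8,0],[0,0,0]]]}}

```text
clock: 1.1
eef_pos: [411.0, -244.2, 218.5]
tool_rot: [3.142, 0.0, 0.25]
force: [1.2, -0.0, 0.4]
width: -0.0
gripper_force: 0.0
```

Call:
{"api": "send_rows", "payload": {"series": [[0,[0.52,0.79,0],[0,0,0]],[0,[0.52,0.79,0],[0,0,0]],[0,[0.52,0.79,0],[0,0,0]],[0,[0.52,0.79,0],[0,0,0]],[0,[0.52,0.78,0],[0,0,0]],[0,[0,0,-0.6],[0,0,0]],[0,[0,0,-0.6],[0,0,0]],[0,[0,0,0],[0,0,0]]]}}

```text
clock: 2.1
eef_pos: [563.8, -9.3, 144.1]
tool_rot: [-3.14, 0.007, 0.25]
force: [-0.6, -0.8, 0.7]
width: 0.1
gripper_force: 0.0
```

Run:
```python
from h import *
print(sensors.read_state()['eef_pos'])
a=grab('top','t2.png')['img'];b=grab('scene','s2.png')['img']
c=np.hstack([cv2.resize(a[140:270,190:350],(400,325)),cv2.resize(b[130:260,200:360],(400,325))])
cv2.imwrite('pics/c2.png',c[:,:,::-1])
```

```text
[563.75085903  -9.3490101  144.05421006]
```

View pics/c2.png

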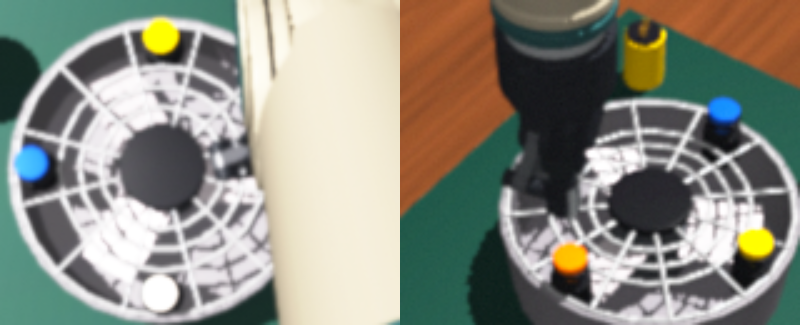

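Run:
```python
from h import *
for n in('top','scene'):
    d=dict(np.load('/tmp/'+n+'.npz'));f=210/np.tan(np.radians(float(d['vfov']))/2)
    for P in([563.8,-9.3,127],[563.8,-9.3,200],[563.8,30,127],[567,-9,106]):
        c=d['world_to_cam']@np.r_[P,1];print(n,P,(f*c[:2]/c[2]+[float(d['cx']),float(d['cy'])]).round(1))
    for (u,v) in ([(284,202),(280,203)] if n=='top' else [(264,216),(260,210),(268,214)]): print(u,v,px(d,u,v).round(1))
```

```text
top [563.8, -9.3, 127] [307.9 204.7]
top [563.8, -9.3, 200] [310.3 198.8]
top [563.8, 30, 127] [286.6 205.1]
top [567, -9, 106] [307.1 204.6]
284 202 [550.5  35.9 260. ]
280 203 [550.   42.2 253.1]
scene [563.8, -9.3, 127] [264.8 225.4]
scene [563.8, -9.3, 200] [263.4 198.3]
scene [563.8, 30, 127] [278.2 212.4]
scene [567, -9, 106] [266.6 233.3]
264 216 [573.1 -20.7 170.6]
260 210 [587.1 -45.6 218.9]
268 214 [575.4 -12.5 170. ]
```

Run:
```python
import cv2
b=cv2.imread('pics/s2.png')[130:250,200:360]
cv2.imwrite('pics/c3.png',cv2.resize(b,None,fx=5,fy=5,interpolation=cv2.INTER_CUBIC))
```

```text
(no output)
```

View pics/c3.png

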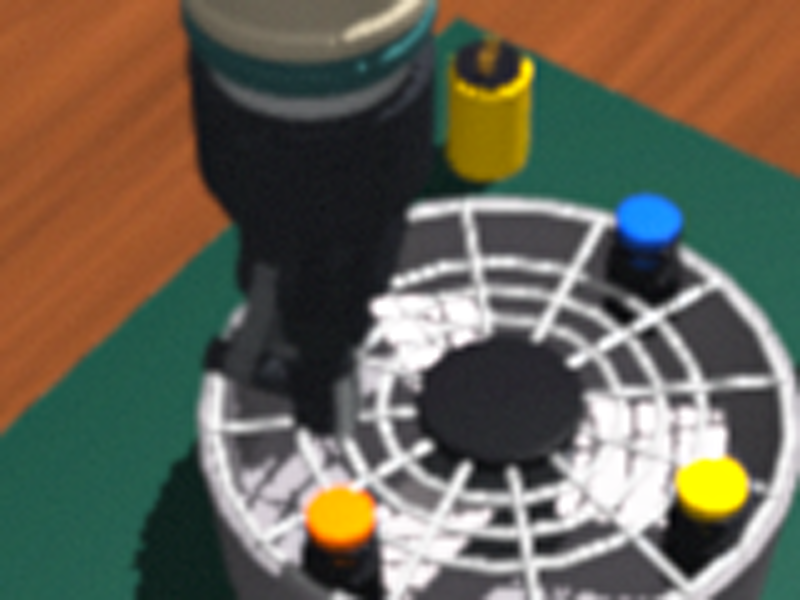

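Run:
```python
from h import *
d=dict(np.load('/tmp/scene.npz'))
for v in range(196,222,2): print(v,[tuple(px(d,u,v).round(0).astype(int)) for u in (256,260,264,267,270)])
s=sensors.read_state();print(s['eef_pos'],s['width'],s['clock'],s['qpos'].round(3))
```

```text
196 [(np.int64(580), np.int64(-45), np.int64(247)), (np.int64(569), np.int64(-24), np.int64(222)), (np.int64(578), np.int64(-24), np.int64(227)), (np.int64(582), np.int64(-21), np.int64(228)), (np.int64(586), np.int64(-18), np.int64(228))]
198 [(np.int64(580), np.int64(-45), np.int64(243)), (np.int64(564), np.int64(-19), np.int64(209)), (np.int64(576), np.int64(-22), np.int64(220)), (np.int64(582), np.int64(-21), np.int64(223)), (np.int64(578), np.int64(-9), np.int64(210))]
200 [(np.int64(584), np.int64(-51), np.int64(246)), (np.int64(568), np.int64(-23), np.int64(211)), (np.int64(574), np.int64(-20), np.int64(212)), (np.int64(581), np.int64(-21), np.int64(217)), (np.int64(578), np.int64(-9), np.int64(205))]
202 [(np.int64(591), np.int64(-58), np.int64(252)), (np.int64(574), np.int64(-30), np.int64(216)), (np.int64(576), np.int64(-23), np.int64(211)), (np.int64(582), np.int64(-21), np.int64(213)), (np.int64(580), np.int64(-11), np.int64(203))]
204 [(np.int64(593), np.int64(-61), np.int64(251)), (np.int64(588), np.int64(-45), np.int64(234)), (np.int64(584), np.int64(-32), np.int64(220
[... 1397 characters left out ...]
 np.int64(-21), np.int64(171)), (np.int64(575), np.int64(-14), np.int64(166)), (np.int64(577), np.int64(-9), np.int64(163))]
218 [(np.int64(473), np.int64(67), np.int64(10)), (np.int64(520), np.int64(27), np.int64(82)), (np.int64(485), np.int64(79), np.int64(8)), (np.int64(574), np.int64(-14), np.int64(159)), (np.int64(497), np.int64(85), np.int64(11))]
220 [(np.int64(476), np.int64(63), np.int64(10)), (np.int64(522), np.int64(25), np.int64(79)), (np.int64(492), np.int64(71), np.int64(14)), (np.int64(494), np.int64(78), np.int64(9)), (np.int64(539), np.int64(35), np.int64(82))]
[566.60718554  -9.57431597 147.13820139] 0.13563799383256428 2.2 [-0.017  0.599 -0.024  1.826  0.02   0.716 -1.373]
```

Run:
```python
from h import *
d=grab('scene','s3.png');b=d['img']
cv2.imwrite('pics/c4.png',cv2.resize(b[180:255,220:320],None,fx=8,fy=8,interpolation=cv2.INTER_CUBIC)[:,:,::-1])
for v in range(206,232,2): print(v,[px(d,u,v).round(0).tolist() for u in (260,264,267,270)])
s=sensors.read_state();print(s['eef_pos'],s['width'],s['clock'])
```

```text
206 [[589.0, -47.0, 231.0], [585.0, -33.0, 216.0], [575.0, -14.0, 193.0], [579.0, -11.0, 192.0]]
208 [[590.0, -49.0, 229.0], [586.0, -34.0, 212.0], [575.0, -14.0, 187.0], [578.0, -10.0, 185.0]]
210 [[566.0, -22.0, 183.0], [586.0, -35.0, 209.0], [575.0, -14.0, 182.0], [579.0, -11.0, 182.0]]
212 [[567.0, -24.0, 180.0], [575.0, -23.0, 184.0], [577.0, -17.0, 181.0], [580.0, -12.0, 178.0]]
214 [[566.0, -23.0, 173.0], [574.0, -21.0, 177.0], [576.0, -16.0, 173.0], [578.0, -11.0, 171.0]]
216 [[517.0, 31.0, 82.0], [574.0, -22.0, 172.0], [576.0, -17.0, 169.0], [579.0, -12.0, 167.0]]
218 [[518.0, 29.0, 79.0], [487.0, 77.0, 11.0], [491.0, 82.0, 9.0], [496.0, 86.0, 9.0]]
220 [[523.0, 24.0, 81.0], [488.0, 76.0, 6.0], [495.0, 77.0, 10.0], [539.0, 35.0, 82.0]]
222 [[487.0, 63.0, 11.0], [492.0, 70.0, 8.0], [497.0, 74.0, 8.0], [542.0, 32.0, 81.0]]
224 [[492.0, 57.0, 14.0], [535.0, 21.0, 80.0], [500.0, 70.0, 8.0], [508.0, 71.0, 12.0]]
226 [[493.0, 55.0, 10.0], [538.0, 18.0, 80.0], [505.0, 64.0, 10.0], [511.0, 67.0, 12.0]]
228 [[496.0, 52.0, 8.0], [557.0, -4.0, 109.0], [561.0, -0.0, 109.0], [565.0, 3.0, 109.0]]
230 [[500.0, 48.0, 9.0], [559.0, -7.0, 107.0], [563.0, -2.0, 106.0], [568.0, 0.0, 107.0]]
[567.27043064  -9.63652558 147.83740226] 0.06489146421289857 2.25
```

View pics/c4.png

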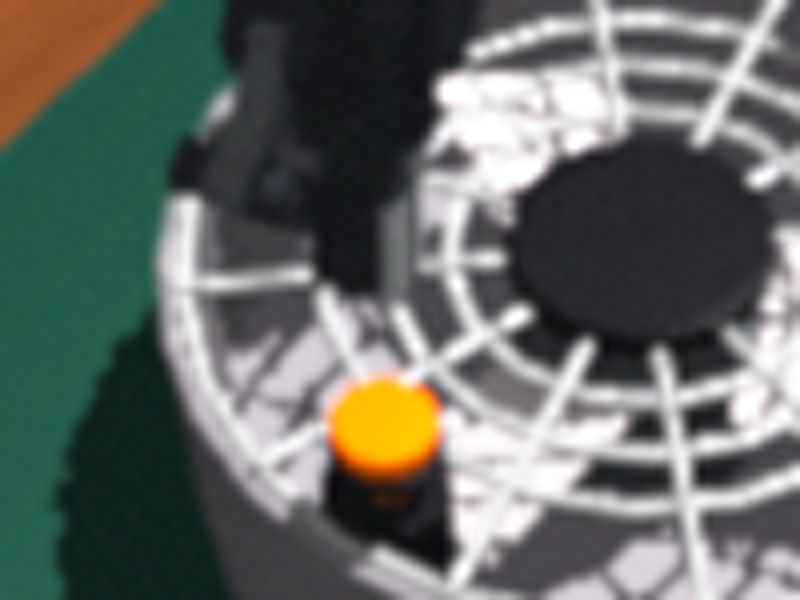

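The fingertip sits laterally over orange, but its bottom is at about (265,217). That puts it roughly 160 high, above the nominal 131. I'll descend in small steps and let the force and pictures decide.

Call:
{"api": "send_rows", "payload": {"series": [[0,[0,0,-0.17],[0,0,0]],[0,[0,0,-0.15],[0,0,0]],[0,[0,0,0],[0,0,0]],[0,[0,0,0],[0,0,0]]]}}

```text
clock: 2.75
eef_pos: [566.4, -9.5, 127.5]
tool_rot: [3.142, -0.0, 0.25]
force: [-0.3, -0.4, 0.3]
width: 0.3
gripper_force: 0.0
```

Run:
```python
from h import *
d=grab('scene','s4.png');b=d['img']
cv2.imwrite('pics/c5.png',cv2.resize(b[180:255,220:320],None,fx=8,fy=8,interpolation=cv2.INTER_CUBIC)[:,:,::-1])
for v in range(210,236,2): print(v,[px(d,u,v).round(0).tolist() for u in (264,267,270)])
s=sensors.read_state();print(s['eef_pos'],s['force'],s['clock'])
```

```text
210 [[577.0, -25.0, 193.0], [581.0, -21.0, 192.0], [582.0, -14.0, 186.0]]
212 [[585.0, -33.0, 201.0], [580.0, -20.0, 186.0], [579.0, -12.0, 177.0]]
214 [[586.0, -35.0, 199.0], [575.0, -15.0, 172.0], [579.0, -12.0, 172.0]]
216 [[585.0, -34.0, 192.0], [574.0, -14.0, 166.0], [579.0, -11.0, 166.0]]
218 [[586.0, -36.0, 189.0], [575.0, -16.0, 162.0], [578.0, -11.0, 160.0]]
220 [[574.0, -22.0, 161.0], [575.0, -16.0, 157.0], [579.0, -12.0, 156.0]]
222 [[572.0, -20.0, 153.0], [575.0, -15.0, 150.0], [579.0, -12.0, 150.0]]
224 [[535.0, 22.0, 80.0], [577.0, -18.0, 148.0], [578.0, -11.0, 143.0]]
226 [[539.0, 17.0, 81.0], [506.0, 64.0, 11.0], [510.0, 68.0, 10.0]]
228 [[557.0, -5.0, 110.0], [561.0, -0.0, 109.0], [566.0, 2.0, 110.0]]
230 [[561.0, -9.0, 112.0], [565.0, -5.0, 110.0], [568.0, -1.0, 109.0]]
232 [[564.0, -12.0, 110.0], [567.0, -7.0, 108.0], [572.0, -5.0, 109.0]]
234 [[566.0, -15.0, 109.0], [571.0, -12.0, 110.0], [575.0, -8.0, 109.0]]
[566.48983956  -9.4655386  127.56968599] [ 0.81952236 -0.2065023   0.09753433] 2.8
```

View pics/c5.png

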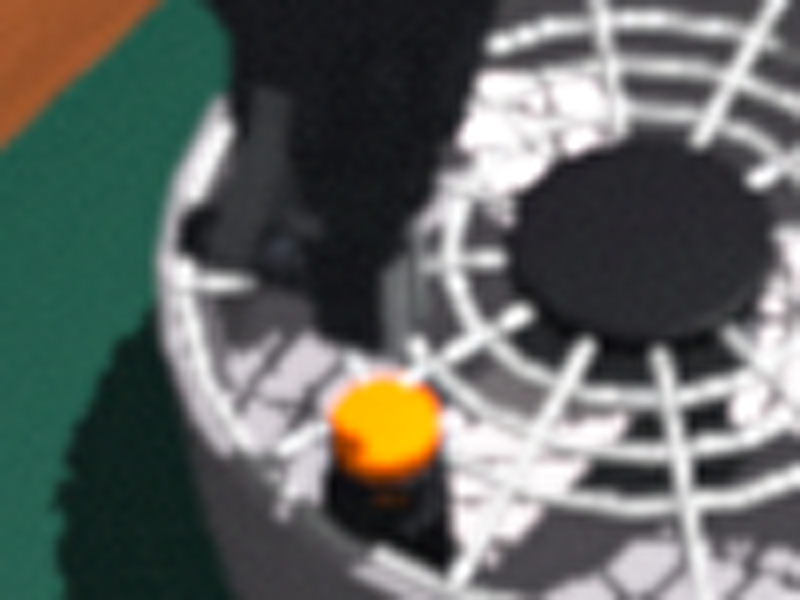

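No contact yet: the tip edge is at (265,223) and the cap top at (268,233), which leaves a clear gap. I'll keep descending in steps that would be safe even if the nominal height were right.

Call:
{"api": "send_rows", "payload": {"series": [[0,[0,0,-0.1],[0,0,0]],[0,[0,0,-0.07],[0,0,0]],[0,[0,0,0],[0,0,0]]]}}

```text
clock: 3.18
eef_pos: [565.9, -9.4, 116.7]
tool_rot: [-3.141, 0.001, 0.25]
force: [-1.0, 1.1, 0.6]
width: 0.1
gripper_force: 0.0
```

Call:
{"api": "send_rows", "payload": {"series": [[0,[0,0,-0.08],[0,0,0]],[0,[0,0,0],[0,0,0]],[0,[0,0,0],[0,0,0]]]}}

```text
clock: 3.55
eef_pos: [566.4, -9.4, 112.4]
tool_rot: [3.142, -0.0, 0.25]
force: [0.8, 0.3, -0.1]
width: -0.2
gripper_force: 0.0
```

Run:
```python
from h import *
d=grab('scene','s5.png');b=d['img']
cv2.imwrite('pics/c6.png',cv2.resize(b[180:255,220:320],None,fx=8,fy=8,interpolation=cv2.INTER_CUBIC)[:,:,::-1])
for v in range(218,240,2): print(v,[px(d,u,v).round(0).tolist() for u in (264,267,270)])
for i in range(3):
    s=sensors.read_state();print(s['eef_pos'],s['force'],s['clock']); get_image('top')
```

```text
218 [[586.0, -36.0, 189.0], [580.0, -21.0, 170.0], [577.0, -10.0, 158.0]]
220 [[587.0, -37.0, 186.0], [576.0, -17.0, 158.0], [579.0, -12.0, 155.0]]
222 [[586.0, -36.0, 178.0], [575.0, -16.0, 152.0], [579.0, -12.0, 150.0]]
224 [[586.0, -37.0, 174.0], [576.0, -17.0, 147.0], [579.0, -13.0, 146.0]]
226 [[573.0, -22.0, 145.0], [577.0, -19.0, 144.0], [579.0, -12.0, 139.0]]
228 [[571.0, -20.0, 135.0], [575.0, -17.0, 136.0], [580.0, -14.0, 136.0]]
230 [[560.0, -8.0, 109.0], [572.0, -14.0, 125.0], [570.0, -2.0, 111.0]]
232 [[563.0, -12.0, 110.0], [568.0, -9.0, 110.0], [572.0, -5.0, 110.0]]
234 [[566.0, -15.0, 110.0], [570.0, -11.0, 108.0], [576.0, -10.0, 111.0]]
236 [[571.0, -21.0, 113.0], [573.0, -15.0, 109.0], [578.0, -13.0, 111.0]]
238 [[570.0, -21.0, 106.0], [576.0, -19.0, 109.0], [580.0, -15.0, 109.0]]
[566.37476524  -9.44313732 112.46463525] [-0.45661373 -0.65721026  0.07505332] 3.6
[566.43454954  -9.42044177 112.54710399] [ 0.76581251  0.52114627 -0.86767317] 3.65
[566.41837996  -9.44757056 112.54188353] [-0.3043157   0.67816596  0.09116743] 3.7
```

View pics/c6.png

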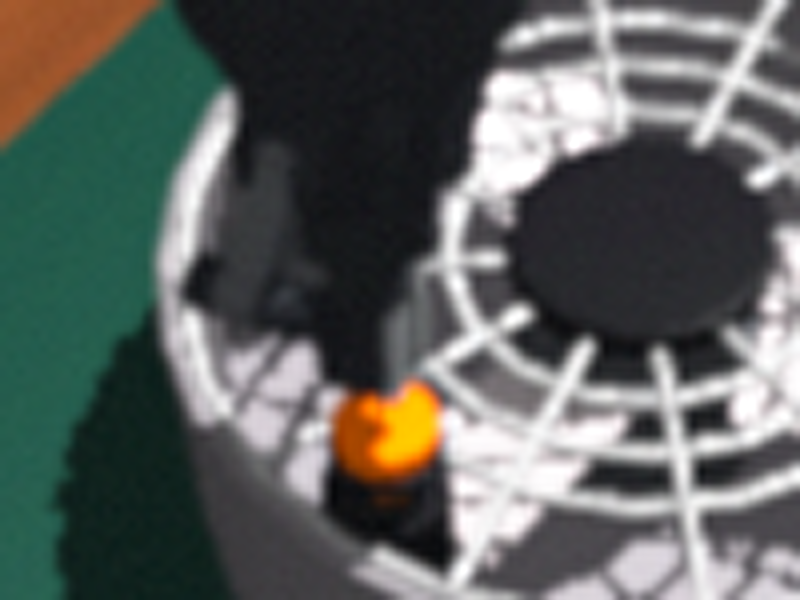

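The tip is still about 18 mm above the cap, so it stands roughly 17 mm above the reported TCP. I expect contact near TCP 92.

Call:
{"api": "send_rows", "payload": {"series": [[0,[0,0,-0.12],[0,0,0]],[0,[0,0,-0.08],[0,0,0]],[0,[0,0,0],[0,0,0]]]}}

```text
clock: 4.12
eef_pos: [565.8, -9.4, 99.7]
tool_rot: [-3.141, 0.001, 0.25]
force: [-0.8, -0.1, 0.5]
width: 0.2
gripper_force: 0.0
```

Call:
{"api": "send_rows", "payload": {"series": [[0,[0,0,-0.07],[0,0,0]],[0,[0,0,0],[0,0,0]],[0,[0,0,0],[0,0,0]]]}}

```text
clock: 4.5
eef_pos: [566.6, -9.4, 96.4]
tool_rot: [3.141, -0.001, 0.25]
force: [-0.4, 0.1, 1.1]
width: 0.0
gripper_force: 0.4
```

Call:
{"api": "send_rows", "payload": {"series": [[0,[0,0,-0.07],[0,0,0]],[0,[0,0,0],[0,0,0]],[0,[0,0,0],[0,0,0]]]}}

```text
clock: 4.88
eef_pos: [566.6, -9.4, 92.1]
tool_rot: [3.141, -0.001, 0.25]
force: [0.4, 0.0, 1.8]
width: -0.4
gripper_force: 0.8
```

Call:
{"api": "send_rows", "payload": {"series": [[0,[0,0,-0.06],[0,0,0]],[0,[0,0,0],[0,0,0]],[0,[0,0,0],[0,0,0]]]}}

```text
clock: 5.25
eef_pos: [566.5, -9.5, 88.4]
tool_rot: [3.142, -0.0, 0.25]
force: [1.6, -0.9, 2.3]
width: -0.0
gripper_force: 0.8
```

Call:
{"api": "send_rows", "payload": {"series": [[0,[0,0,-0.06],[0,0,0]],[0,[0,0,0],[0,0,0]],[0,[0,0,0],[0,0,0]]]}}

```text
clock: 5.62
eef_pos: [566.4, -9.4, 84.7]
tool_rot: [3.142, -0.0, 0.25]
force: [2.1, -0.3, 0.4]
width: 0.3
gripper_force: 0.8
```

Call:
{"api": "send_rows", "payload": {"series": [[0,[0,0,-0.04],[0,0,0]],[0,[0,0,0],[0,0,0]],[0,[0,0,0],[0,0,0]]]}}

```text
clock: 6.0
eef_pos: [566.4, -9.4, 82.8]
tool_rot: [3.141, -0.0, 0.25]
force: [-0.8, 0.3, 7.0]
width: -0.5
gripper_force: 3.2
```

Run:
```python
from h import *
F=[]
for i in range(5):
    s=sensors.read_state();F.append(np.r_[s['force'],s['eef_pos'][2]]); d=get_image('scene')
print(np.round(F,1))
```

```text
[[-0.8  0.3  7.  82.8]
 [-1.  -0.5  5.9 82.8]
 [ 0.1  0.8  6.4 82.8]
 [-0.4 -0.2  6.7 82.8]
 [ 0.8 -0.   5.9 82.8]]
```

Call:
{"api": "send_rows", "payload": {"series": [[0,[0,0,-0.03],[0,0,0]],[0,[0,0,0],[0,0,0]],[0,[0,0,0],[0,0,0]]]}}

```text
clock: 6.62
eef_pos: [566.5, -9.4, 81.4]
tool_rot: [3.141, -0.001, 0.25]
force: [-0.6, 0.2, 9.4]
width: 0.2
gripper_force: 4.9
```

Orange is home: the force climbs at the cap's stiffness, with the TCP at 81.4 and 9.4 N. I'll raise the hand and go to blue.

Call:
{"api": "send_rows", "payload": {"series": [[0,[0,0,0.4],[0,0,0]],[0,[0,0,0.4],[0,0,0]],[0,[0.02,0.81,0],[0,0,0]],[0,[0.02,0.82,0],[0,0,0]],[0,[0.02,0.82,0],[0,0,0]],[0,[0,0.82,0],[0,0,0]],[0,[0,0,0],[0,0,0]],[0,[0,0,0],[0,0,0]]]}}

```text
clock: 7.62
eef_pos: [569.0, 185.9, 127.9]
tool_rot: [3.14, 0.002, 0.25]
force: [0.6, -0.6, -0.6]
width: -0.3
gripper_force: 0.0
```

Run:
```python
from h import *
grab('top','t6.png');d=grab('scene','s6.png');b=d['img']
cv2.imwrite('pics/c7.png',cv2.resize(b[140:260,220:380],None,fx=5,fy=5,interpolation=cv2.INTER_CUBIC)[:,:,::-1])
for n,u,v in(('o',267,234),('o',268,236),('o',268,238),('y',343,226),('y',342,227),('w',262,181)): print(n,px(d,u,v).round(0))
s=sensors.read_state();print(s['eef_pos'],s['force'],s['clock'])
```

```text
o [564.  -5.  98.]
o [569.  -8.  99.]
o [572. -11.  98.]
y [670.  90. 108.]
y [669.  87. 108.]
w [477.  88. 109.]
[569.7021302  184.6233551  128.25393931] [ 0.51350036 -0.9770784   0.03063312] 7.725
```

View pics/c7.png

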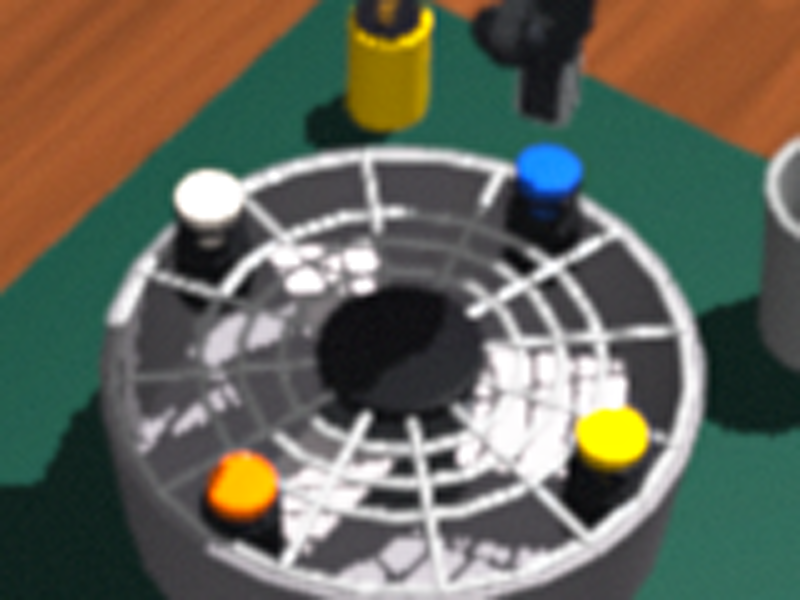

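The picture shows orange seated, with its top at 98, and the other three clips standing at about 108. The finger is over blue (crop 548,170), so I'll press it.

Call:
{"api": "send_rows", "payload": {"series": [[0,[0,0.03,-0.25],[0,0,0]],[0,[0,0,-0.25],[0,0,0]],[0,[0,0,-0.07],[0,0,0]],[0,[0,0,-0.06],[0,0,0]],[0,[0,0,-0.06],[0,0,0]],[0,[0,0,0],[0,0,0]],[0,[0,0,0],[0,0,0]]]}}

```text
clock: 8.6
eef_pos: [570.2, 188.9, 87.4]
tool_rot: [-3.141, -0.001, 0.25]
force: [-0.4, -0.6, 1.0]
width: -0.5
gripper_force: 0.3
```

Call:
{"api": "send_rows", "payload": {"series": [[0,[0,0,-0.04],[0,0,0]],[0,[0,0,-0.03],[0,0,0]],[0,[0,0,0],[0,0,0]],[0,[0,0,0],[0,0,0]]]}}

```text
clock: 9.1
eef_pos: [570.4, 188.9, 83.5]
tool_rot: [-3.141, -0.001, 0.25]
force: [0.3, -0.3, 5.0]
width: 0.1
gripper_force: 2.4
```

Call:
{"api": "send_rows", "payload": {"series": [[0,[0,0,-0.02],[0,0,0]],[0,[0,0,0],[0,0,0]],[0,[0,0,0],[0,0,0]]]}}

```text
clock: 9.48
eef_pos: [570.4, 188.9, 82.5]
tool_rot: [-3.141, -0.001, 0.25]
force: [-1.3, 0.4, 6.7]
width: -0.0
gripper_force: 3.6
```

Call:
{"api": "send_rows", "payload": {"series": [[0,[0,0,-0.02],[0,0,0]],[0,[0,0,0],[0,0,0]],[0,[0,0,0],[0,0,0]]]}}

```text
clock: 9.85
eef_pos: [570.4, 188.9, 81.6]
tool_rot: [-3.141, -0.001, 0.25]
force: [-1.4, -1.1, 9.8]
width: 0.0
gripper_force: 4.7
```

Call:
{"api": "send_rows", "payload": {"series": [[0,[0,0,0.4],[0,0,0]],[0,[0,0,0.4],[0,0,0]],[0,[0.54,-0.56,0],[0,0,0]],[0,[0.54,-0.56,0],[0,0,0]],[0,[0.54,-0.56,0],[0,0,0]],[0,[0,0,0],[0,0,0]],[0,[0,0,0],[0,0,0]]]}}

```text
clock: 10.72
eef_pos: [666.3, 88.3, 127.8]
tool_rot: [-3.141, 0.001, 0.25]
force: [0.4, 1.5, 0.2]
width: -0.1
gripper_force: 0.0
```

Run:
```python
from h import *
d=grab('scene','s7.png');s=sensors.read_state();print(s['eef_pos'],s['force'],s['clock'])
hsv=cv2.cvtColor(d['img'],cv2.COLOR_RGB2HSV).astype(int);H,S,V=[hsv[...,i] for i in range(3)]
for n,(u,v),m in(('b',(329,176),(H>95)&(H<125)),('o',(267,237),(H>8)&(H<22)),('y',(343,226),(H>24)&(H<36))):
    z=[px(d,x,y) for y in range(v-8,v+9) for x in range(u-8,u+9) if m[y,x] and S[y,x]>150 and V[y,x]>120]
    print(n,len(z),np.median(z,0).round(1) if z else '')
```

```text
[666.0770128   89.20815386 128.01376529] [ 0.47575119  0.98942105 -0.16115403] 10.775
b 104 [571.  185.6  97.9]
o 57 [571.4 -14.9  96.4]
y 104 [669.8  89.1 107.8]
```

Blue is home, with its top at 98. Yellow is next.

Call:
{"api": "send_rows", "payload": {"series": [[0,[0.01,0,-0.25],[0,0,0]],[0,[0,0,-0.25],[0,0,0]],[0,[0,0,-0.07],[0,0,0]],[0,[0,0,-0.06],[0,0,0]],[0,[0,0,-0.06],[0,0,0]],[0,[0,0,0],[0,0,0]],[0,[0,0,0],[0,0,0]]]}}

```text
clock: 11.65
eef_pos: [668.1, 87.7, 87.4]
tool_rot: [3.141, -0.001, 0.25]
force: [-0.2, 0.3, 0.9]
width: 0.2
gripper_force: 0.5
```

Call:
{"api": "send_rows", "payload": {"series": [[0,[0,0,-0.04],[0,0,0]],[0,[0,0,-0.02],[0,0,0]],[0,[0,0,0],[0,0,0]],[0,[0,0,0],[0,0,0]]]}}

```text
clock: 12.15
eef_pos: [668.2, 87.6, 83.9]
tool_rot: [3.141, -0.001, 0.25]
force: [-0.3, -0.9, 3.6]
width: -0.1
gripper_force: 1.8
```

Call:
{"api": "send_rows", "payload": {"series": [[0,[0,0,-0.02],[0,0,0]],[0,[0,0,-0.02],[0,0,0]],[0,[0,0,0],[0,0,0]],[0,[0,0,0],[0,0,0]]]}}

```text
clock: 12.65
eef_pos: [668.3, 87.7, 82.2]
tool_rot: [3.141, -0.001, 0.25]
force: [-0.7, -0.6, 8.9]
width: 0.1
gripper_force: 4.1
```

Yellow is home: about 9 N, at the same TCP height as the other two. I'll raise the hand well clear and back it away toward the jar-free side.

Call:
{"api": "send_rows", "payload": {"series": [[0,[0,0,0.4],[0,0,0]],[0,[0,0,0.6],[0,0,0]],[0,[0,0,0.8],[0,0,0]],[0,[0,0,0.8],[0,0,0]],[0,[0,-0.5,0.4],[0,0,0]],[0,[0,-0.8,0],[0,0,0]],[0,[0,-0.8,0],[0,0,0]],[0,[0,-0.8,0],[0,0,0]]]}}

```text
clock: 13.65
eef_pos: [667.1, -87.7, 260.4]
tool_rot: [-3.141, 0.001, 0.25]
force: [1.1, 0.2, -0.6]
width: 0.2
gripper_force: 0.0
```

Call:
{"api": "send_rows", "payload": {"series": [[0,[0,-0.8,0],[0,0,0]],[0,[0,0,0],[0,0,0]],[0,[0,0,0],[0,0,0]]]}}

```text
clock: 14.02
eef_pos: [667.3, -133.5, 260.4]
tool_rot: [-3.14, 0.001, 0.25]
force: [-0.4, 0.8, 0.1]
width: 0.0
gripper_force: 0.0
```

Run:
```python
from h import *
s=sensors.read_state();print(s['eef_pos'],s['force'],s['clock'])
for n,S0 in(('scene',dict(o=(267,237),b=(329,176),y=(342,230),w=(262,181))),('top',dict(o=(306,206),b=(203,206),y=(254,156),w=(254,257)))):
    d=grab(n,n+'8.png')
    for k,(u,v) in S0.items(): print(n,k,d['img'][v,u],np.median([px(d,u+i,v+j) for i in(-2,0,2) for j in(-2,0,2)],0).round(1))
cv2.imwrite('pics/c8.png',cv2.resize(d['img'],(700,525))[:,:,::-1])
```

```text
[ 667.33368389 -133.47130436  260.38445249] [-0.40594235  0.78458873  0.08198738] 14.025
scene o [34 36 36] [ 681.8 -140.1  317.4]
scene b [ 22 144 253] [570.1 190.4  98.1]
scene y [255 254   0] [670.2  88.3  99.2]
scene w [21 23 28] [ 694.5 -158.8  445.9]
top o [255 203   0] [565.5  -7.3  98.1]
top b [ 61 173 254] [568.8 188.7  98.1]
top y [255 254   0] [664.3  90.5  97.9]
top w [255 255 255] [470.2  91.9 110.5]
```

View pics/scene8.png

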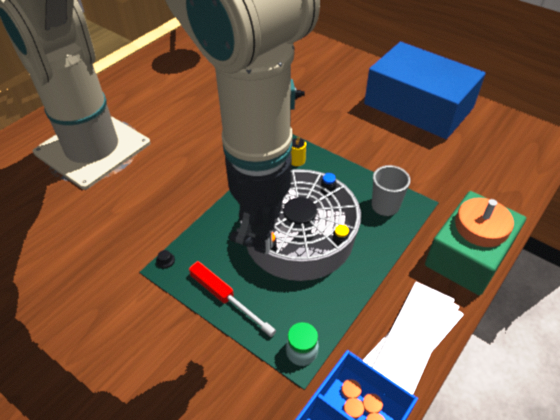

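The orange, blue and yellow tops all read 98 (home) and white stands at 110. The hand is high and clear, and the other things are where they started.

```bash
python3 -c "
from cell import ctrl
print(ctrl.finish_job())"
```

```text
the job is handed in; nothing more can be done
None
```

I pressed the orange, blue and yellow clips fully home in that order, at under 10 N each in the readings taken. White is still standing, nothing else was disturbed, the hand is clear, and I handed the job in at about 14 s.

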